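# Clamp the panel in the test jig and hold the click lever at three

### The job

Get the green panel ready for its pin test: take the orange spring clamp off its parking stand, clip it over the top edge of the panel in the jig and let go of the clamp. Then take the red upright handle of the jig's lever, which is resting at its stop, and swing it clockwise (seen from above) by exactly three clicks without ever going past a fourth, settling in the third click's notch; the lever springs back if let go, so finish while still holding the handle there. Leave the other things on the plate where they are.

Things in the scene. Friction and masses are not known exactly. Their poses are not given: they have to be found in the camera images.
- clip: Orange spring clamp, 106 tall, jaws down, parked on the stand. Origin midway between jaw tips; z up, x along the pivot pin and gripped edge, arms open along y. 20 wide in x. Pin 14 thick at z 42; its underside rests on the edge when home. Handles z 45 to 106 flare to 49 over all at z 90; squeezed to 25 there (9 N) they are parallel, jaws open 28. They shut when let go. 0.12 kg. Sizes in mm.
- clip_left (a joint): Opening angle of each clamp arm (both move alike), rad: 0 = closed on a 6 mm edge, 0.27 = fully open, -0.07 = closed on nothing.
- stand: Parking stand fixed on the plate: dark base 80 x 90 x 10 mm with an upright grey fin, 60 mm long in x, 6 mm thick in y, its top edge 70 mm above the plate. Origin: centre of the underside, z up.
- jig: Test jig fixed on the 6 mm metal plate. Black base 240 x 240 x 12 mm, x -110 to 130, y -115 to 125 mm; origin on its underside; z up. Green panel at y = +90 mm; blue pin carriage (y 29 to 45 mm at rest, 52 mm high) moves 4 mm a click towards it; red lever on the -y side.
- panel_top (a point): Middle of the green panel's top edge, 90 mm above the jig's underside; axes as the jig's. Panel 120 mm long in x, 6 mm thick in y; its ends sit in slots up to 57 mm high. The clamp may sit anywhere within 50 mm of the middle, a jaw on each face.
- lever_pivot (a point): On the lever's upright pivot axis, 50 mm above the jig's underside and 50 mm to -y of its origin; axes as the jig's, not turning with the lever.
- grip: Red upright round handle, a sleeve free to turn, at the lever's end, 18 mm thick. Origin on its axis, 120 mm from the pivot axis and 28 mm above point lever_pivot; handle reaches 25 mm above the origin, the lever's arm (20 mm wide) tops out 30 mm below it. At rest it lies at 250 degrees about the pivot, counter-clockwise from the jig's +x seen from above.
- lever (a joint): Lever angle, rad, growing clockwise seen from above: 0 = at rest, 0.22 a click (26 mm at the handle), third notch 0.66, stop 1.14. A spring pulls it back to rest (3.4 N at the handle at rest, 6 N at the third notch); a sprung roller rides over teeth with tops at 0.11, 0.33, 0.55, 0.77, adding about 2 N before each top and taking off 2 N after it: the click.
- meter: Yellow multimeter 85 x 165 x 36 mm lying flat, bystander. Origin: centre of its underside.
- tape: Blue tape roll lying flat, 90 mm across, 22 mm high, bystander. Origin: centre of its underside.
- driver: Screwdriver lying flat, bystander. Origin: centre of its underside.
- mug: Blue mug, 80 mm across, 90 mm high, bystander. Origin: centre of its underside.
- bin: Empty blue parts bin 140 x 100 x 50 mm, bystander. Origin: centre of its underside.

How it is judged:
By the outcome, as a careful person would: the job done as asked, in the order asked, and still so for the second after the job is handed in, while the arm keeps its last pose, push and grip.
It also fails if it takes over 48 s, if anything falls off the work surface, if the arm or the gripper's body presses on something with over 40 N, if the wrist force passes 120 N, or if a joint passes its speed limit or range.

### The arm

A 6-joint arm with a two-finger parallel gripper is mounted at the origin on the work surface. World frame = base frame: x ahead of the robot, y to its left, z up, the work surface at z = 0. Lengths are in m, angles in degrees, forces in N, time in s.
With the tool pointing down it reaches from about 0.25 to 0.725 m from the base axis. Payload 9.7 kg.
Tool frame: the origin (TCP) lies midway between the tips of the shut fingers; the grasp point (between the pads) lies 19 mm behind it; z points along the fingers, y is the line along which they close (so a half turn about z gives the same grasp; the last joint's range is limited). The gripper opens to 85 mm and grips with 20 to 120 N. Pads are 22 mm wide; open, the fingers measure 114 mm over their backs; the gripper's body (76 mm by 85 mm) begins 54 mm behind the grasp point. The pads swing forward as they close: fully open they stand 13 mm farther back than shut.
Start: joints at [73.854, 4.979, 10.078, 95.1, 0, 90], TCP at [0.153, 0.528, 0.231] pointing down, gripper open.
Joint ranges: [-179.16, 179.16], [-48.56, 103.87], [-65.8, 70.77], [-126.05, 130.52], [-82.76, 87.17], [-180, 180]. Speed limits (degrees/s): [127.2, 127.2, 147.25, 180, 180, 180].

### API

Orientations are given as [roll, pitch, yaw] about the fixed x, y, z axes, in that order (R = Rz(yaw) Ry(pitch) Rx(roll)).
In Python, from workcell import * gives the robot as it stands.
- The arm moves only by the tool servo_tool, never from a script. Its argument "moves" is a list of rows, each a list of 4 numbers: the shift along the world's x, y, z in parts of the range, where 1.0 means 60 cm, then the turn about the world's z in normalised numbers (1 is pi rad). A call has 1 to 20 rows; each row is the pose to reach, as a shift and turn from the pose commanded when the call began; what a row does not reach only later rows make up. A row lasts 1/12 s, in which the tool goes at most 41.7 mm and 7.16 degrees, less where a joint would pass 70% of its speed; a pose out of reach is approached as far as the arm can. No shift or turn number may pass 1 either way. A call with a gripper value outside its range is refused whole. "claw" is the closure, from 0 (fully open) to 1 (shut), set as the call begins (left out, the last holds). The fingers move at their own pace and stop on an object; "force" is the grip in N (left out, the last holds). Time passes only in rows, so rows that repeat a pose let the fingers close. It gives the time, the measured TCP pose, the force, the opening and the grip force at its end, in the units of the state.
- get_obs(): the state, without advancing time (a new reading comes with each control period).
- camera(name): name is "side" or "top" or "wrist"; returns the picture (400x640x3 uint8, red, green, blue); there is no depth.
- get_calibration(name): a dict with "fx", "fy", "cx", "cy" (pixels), "k1" (the pictures are not rectified: a ray, as slopes to the right and down, at radius r is drawn at 1 + k1 r^2 times it, then the intrinsics apply), "rvec" (rotation vector, rad) and "tvec" (3), from world to camera coordinates, as OpenCV has them; the wrist camera has in their place "tool_from_camera" (4x4, takes a point from camera to tool coordinates, whose origin is the TCP and whose axes are the flange's). Camera axes: x right, y down, z forward; pixel columns grow to the right and rows downward; lengths in m; the calibration is good to about 2 mm. A picture is of the moment at which its call begins: read the wrist's pose just before it. get_calibration takes no time and is no camera call.
- job_done(): hands the job in; it is judged then, once.
The state is a dict: "time": time; "q": joint angles; "qd": joint speeds; "joint_efforts": joint torques, N m; "ee_pos": TCP position; "tcp_rot": TCP orientation; "wrist_force": force on the tool from outside, world axes, zero at the start; "torque": the same for the moment, N m; "opening": finger opening in m; "grasp_force": force on a finger pad.
Only numpy, scipy, OpenCV 4.12 (cv2) and the standard library are available. Lean on these libraries where they do the work, as an engineer would, in place of code of your own. Each camera call takes 0.05 s, during which the arm holds its last target. There are 200 camera calls.

## Working session

There is one attempt and no reset: what is moved stays moved. The work goes in short steps, Python scripts to look and compute and a tool call to move; the robot and the scene stay as the last step left them, time stands still between calls to the robot, and variables do not carry over. Pictures are saved under pics/ and viewed, at most 10 in all, crops included, and the job is handed in when it is done.

Besides the shell and the picture viewer there is one more tool, called after "Request:" as name(argument=value, ...) on one line, values as JSON. servo_tool: Moves the arm, as the interface text tells. Its arguments: {"type":"object","properties":{"moves":{"type":"array","items":{"type":"array","items":{"type":"number"}}},"claw":{"type":"number"},"force":{"type":"number"}},"required":["moves"]}

```bash
mkdir -p pics; ls; python3 - <<'E'
from workcell import *
import cv2
for n in ["side","top","wrist"]:
    c=get_calibration(n); print(n,c)
o=get_obs(); print(o)
for n in ["side","top"]:
    cv2.imwrite(f"pics/{n}0.png",camera(n)[:,:,::-1])
E
```

```text
pics
side {'fx': 382.83596857081574, 'fy': 382.83596857081574, 'cx': 325.1353328836915, 'cy': 205.95141570404613, 'k1': -0.05143129407826259, 'rvec': array([ 2.15517167, -0.55156134,  0.26929745]), 'tvec': array([-0.45051399,  0.2345109 ,  0.87820528])}
top {'fx': 469.64959192868923, 'fy': 469.64959192868923, 'cx': 313.1421770091132, 'cy': 196.7383027141493, 'k1': -0.06259659839479076, 'rvec': array([ 2.16990958, -2.11674124,  0.19781559]), 'tvec': array([-0.00457506,  0.548815  ,  1.46210673])}
wrist {'fx': 306.83649695373725, 'fy': 306.83649695373725, 'cx': 318.1940012436333, 'cy': 200.6662044653212, 'k1': 0.014957990566912636, 'tool_from_camera': array([[-1.03773083e-04, -9.65891359e-01, -2.58947625e-01,
         6.61800783e-02],
       [ 9.99999448e-01,  1.70396219e-04, -1.03633799e-03,
        -3.53045191e-04],
       [ 1.04511361e-03, -2.58947590e-01,  9.65890808e-01,
        -1.42536293e-01],
       [ 0.00000000e+00,  0.00000000e+00,  0.00000000e+00,
         1.00000000e+00]])}
{'time': 0.0, 'q': array([7.38549664e+01, 5.01041835e+00, 1.00331433e+01, 9.51015578e+01,
       9.77529937e-04, 9.00030484e+01]), 'qd': array([-0.00478972,  0.01536033, -0.04653901, -0.05922119,  0.07793635,
        0.07074611]), 'joint_efforts': array([-4.09266559e-04, -5.20389318e+01,  4.64801967e+01,  1.63892732e-02,
       -1.08383322e-04, -1.39498491e-05]), 'ee_pos': array([0.15286327, 0.52806663, 0.23057789]), 'tcp_rot': array([-1.79921167e+02, -9.73334782e-04,  1.63851917e+02]), 'wrist_force': array([-0.68782033,  0.12948578, -0.31466859]), 'torque': array([-0.001734  , -0.03750068, -0.00090379]), 'grasp_force': 0.0, 'opening': 0.08529787582556882}
```

View pics/top0.png

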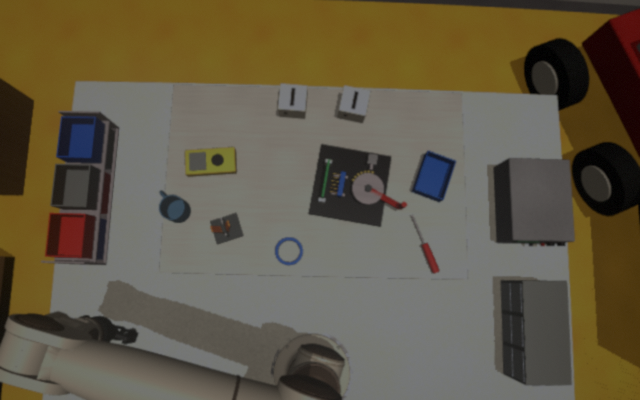

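View pics/side0.png

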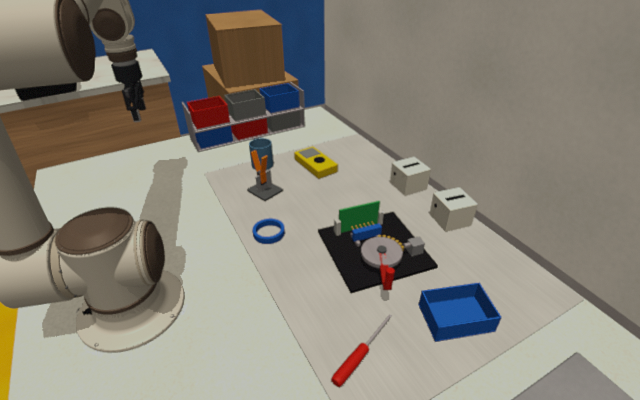

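The top view shows the clip at about (227,228), the panel at (325,180), the lever hub at (370,188) and the handle at (402,205). Next I'll measure these.

```bash
cat > h.py <<'E'
from workcell import *
import numpy as np, cv2
from scipy.spatial.transform import Rotation as R
def cam(n,obs=None):
    c=get_calibration(n)
    K=np.array([[c['fx'],0,c['cx']],[0,c['fy'],c['cy']],[0,0,1.]]); d=np.array([c['k1'],0,0,0.])
    if n=='wrist':
        T=np.eye(4); T[:3,:3]=R.from_euler('xyz',obs['tcp_rot'],degrees=True).as_matrix(); T[:3,3]=obs['ee_pos']
        T=T@np.array(c['tool_from_camera']); Rc=T[:3,:3]; o=T[:3,3]
    else:
        Rw=cv2.Rodrigues(c['rvec'])[0]; Rc=Rw.T; o=-Rc@c['tvec']
    return K,d,Rc,o
def rays(cm,px):
    K,d,Rc,o=cm
    u=cv2.undistortPoints(np.array(px,float).reshape(-1,1,2),K,d)[:,0]
    return np.c_[u,np.ones(len(u))]@Rc.T
def onz(cm,px,z):
    r=rays(cm,px); return cm[3]+r*((z-cm[3][2])/r[:,2])[:,None]
def proj(cm,P):
    K,d,Rc,o=cm
    return cv2.projectPoints(np.array(P,float).reshape(-1,1,3),cv2.Rodrigues(Rc.T)[0],-Rc.T@o,K,d)[0][:,0]
def tri(cms,pxs):
    A=np.zeros((3,3));b=np.zeros(3)
    for cm,p in zip(cms,pxs):
        r=rays(cm,[p])[0]; r/=np.linalg.norm(r); M=np.eye(3)-np.outer(r,r); A+=M;b+=M@cm[3]
    return np.linalg.solve(A,b)
def blobs(mask,amin=30):
    n,l,s,c=cv2.connectedComponentsWithStats(mask.astype(np.uint8))
    return [(s[i].tolist(),c[i].round(1).tolist(),cv2.minAreaRect(np.argwhere(l==i)[:,::-1].astype(np.float32))) for i in range(1,n) if s[i][4]>=amin]
E
python3 - <<'E'
from h import *
for n in ["side","top"]:
    im=cv2.imread(f"pics/{n}0.png"); hsv=cv2.cvtColor(im,cv2.COLOR_BGR2HSV); h,s,v=cv2.split(hsv)
    cm=cam(n)
    roi=np.zeros_like(h,bool)
    if n=='top': roi[130:250,150:460]=1
    else: roi[130:320,240:450]=1
    for nm,m in dict(orange=(h>5)&(h<14)&(s>150)&(v>70),green=(h>45)&(h<80)&(s>110),red=((h<4)|(h>176))&(s>150),black=(v<42)).items():
        for b in blobs(m&roi): print(n,nm,b)
    if n=='top':
        cv2.imwrite("pics/tj.png",cv2.resize(im[140:240,200:410],None,fx=3.8,fy=3.8,interpolation=cv2.INTER_CUBIC)*1)
    if n=='side':
        cv2.imwrite("pics/sj.png",cv2.resize(im[130:300,235:445],None,fx=3.5,fy=3.5,interpolation=cv2.INTER_CUBIC))
E
```

```text
side orange ([251, 150, 16, 34, 159], [261.2, 167.7], ((261.13079833984375, 165.64614868164062), (33.942138671875, 13.418986320495605), 74.74488067626953))
side green ([339, 201, 40, 32, 790], [358.2, 215.7], ((359.4706115722656, 216.38235473632812), (22.313274383544922, 43.413875579833984), 75.96376037597656))
side red ([240, 130, 27, 9, 167], [250.7, 132.9], ((253.0, 134.0), (8.0, 26.0), 90.0))
side red ([379, 264, 17, 26, 292], [386.6, 275.8], ((386.0769348144531, 276.8846435546875), (16.00048065185547, 24.558874130249023), 7.125016689300537))
side black ([315, 158, 9, 4, 31], [318.9, 159.5], ((319.0, 159.5), (3.0, 8.0), 90.0))
side black ([381, 213, 32, 30, 521], [394.6, 227.8], ((392.5, 230.00001525878906), (34.18584442138672, 22.790563583374023), 50.194427490234375))
side black ([319, 227, 63, 66, 1900], [350.0, 260.5], ((351.5570983886719, 255.66954040527344), (75.94117736816406, 35.88235092163086), 61.92750930786133))
side black ([393, 249, 44, 31, 719], [413.1, 264.4], ((411.64556884765625, 260.49920654296875), (26.359996795654297, 44.23999786376953), 73.73979187011719))
top
[... 236 characters left out ...]
7), (16.6419677734375, 4.76999044418335), 32.0053825378418))
top black ([314, 146, 70, 71, 1931], [343.1, 177.3], ((350.66217041015625, 182.52703857421875), (70.1983642578125, 63.951210021972656), 9.462322235107422))
top black ([429, 154, 24, 11, 36], [441.8, 158.6], ((440.8620910644531, 158.15518188476562), (25.079532623291016, 1.9695968627929688), 23.198591232299805))
top black ([213, 156, 9, 8, 55], [217.0, 159.6], ((217.0, 159.5), (7.0, 8.0), 90.0))
top black ([374, 156, 16, 31, 272], [382.2, 167.5], ((380.44000244140625, 170.4199981689453), (14.000715255737305, 29.557065963745117), 8.130102157592773))
top black ([162, 203, 5, 13, 34], [164.1, 208.9], ((164.0, 209.0), (12.0, 4.0), 90.0))
```

View pics/tj.png

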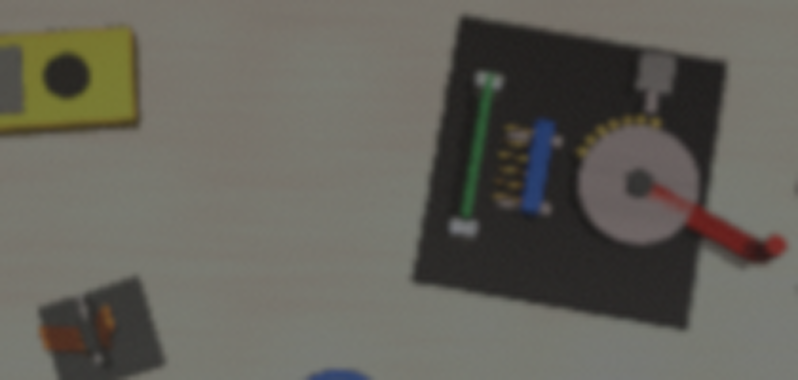

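View pics/sj.png

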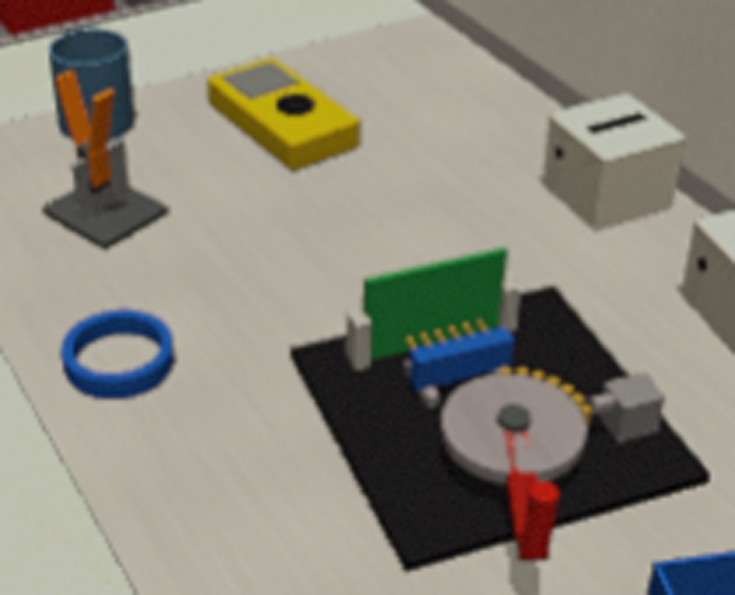

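Views: jig base corners are at crop (462,15),(726,62),(688,328),(413,282). The stand corners are at (38,308),(138,276),(165,365), and the panel top edge runs (490,75)-(466,218). I'll fit the poses.

```bash
python3 - <<'E'
from h import *
np.set_printoptions(precision=4,suppress=True)
f=lambda p:(np.array(p,float)+.5)/3.8-.5+[200,140]
g=lambda p:(np.array(p,float)+.5)/3.5-.5+[235,130]
t=cam('top');s=cam('side')
print("jig top corners",c:=onz(t,f([(462,15),(726,62),(688,328),(413,282)]),.018))
print([np.linalg.norm(c[i]-c[i-1]) for i in range(4)])
m=np.array([[.13,.125],[.13,-.115],[-.11,-.115],[-.11,.125]])
A,B=m-m.mean(0),c[:,:2]-c[:,:2].mean(0)
yaw=np.arctan2((A[:,0]*B[:,1]-A[:,1]*B[:,0]).sum(),(A*B).sum())
Rz=np.array([[np.cos(yaw),-np.sin(yaw)],[np.sin(yaw),np.cos(yaw)]])
o=c[:,:2].mean(0)-Rz@m.mean(0); print("jig",o,np.degrees(yaw))
print("side check", onz(s,g([(558,288),(708,477),(407,568),(292,352)]),.018))
print("panel ends",p:=onz(t,f([(490,75),(466,218)]),.096),p.mean(0),"pred",o+Rz@[0,.09])
print("lever_pivot",o+Rz@[0,-.05], "meas",onz(t,f([(639,183)]),.056+.01))
a=np.radians(250);print("grip pred",o+Rz@(np.array([0,-.05])+.12*np.array([np.cos(a),np.sin(a)])),"meas",onz(t,f([(776,244)]),.109), "side", onz(s,g([(543,490)]),.109))
print("stand corners",q:=onz(t,f([(38,308),(138,276),(165,365)]),.016),"center",(q[0]+q[2])/2)
print("side",q2:=onz(s,g([(45,210),(107,246),(168,210)]),.016),(q2[0]+q2[2])/2)
print("tips", tri([t,s],[f((47,337)),g((66,78))]),tri([t,s],[f((108,312)),g((104,94))]))
E
```

```text
jig top corners [[ 0.7338 -0.0142  0.018 ]
 [ 0.6982 -0.2469  0.018 ]
 [ 0.463  -0.2132  0.018 ]
 [ 0.4966  0.023   0.018 ]]
[np.float64(0.24011295367785446), np.float64(0.23545991343503933), np.float64(0.23762891670199018), np.float64(0.23850585546041828)]
jig [ 0.5873 -0.1163] -8.473413227270674
side check [[ 0.7348 -0.0199  0.018 ]
 [ 0.6951 -0.2516  0.018 ]
 [ 0.4626 -0.2183  0.018 ]
 [ 0.4988  0.0152  0.018 ]]
panel ends [[ 0.6608 -0.0359  0.096 ]
 [ 0.5402 -0.0184  0.096 ]] [ 0.6005 -0.0272  0.096 ] pred [ 0.6005 -0.0273]
lever_pivot [ 0.5799 -0.1658] meas [[ 0.5789 -0.1641  0.066 ]]
grip pred [ 0.5227 -0.2712] meas [[ 0.5234 -0.2702  0.109 ]] side [[ 0.5244 -0.2711  0.109 ]]
stand corners [[0.4661 0.3422 0.016 ]
 [0.4959 0.2582 0.016 ]
 [0.4204 0.2316 0.016 ]] center [0.4433 0.2869 0.016 ]
side [[0.3941 0.3066 0.016 ]
 [0.4235 0.2253 0.016 ]
 [0.4937 0.2512 0.016 ]] [0.4439 0.2789 0.016 ]
tips [0.4301 0.3079 0.1434] [0.4494 0.2614 0.1451]
```

The rows are not in the units I measure in: shifts go in shares of 60 cm and turns go in shares of pi rad. I convert before sending: 28.8 cm is 0.48, -24.4 cm is -0.4067, 0.64 rad is 0.2037.

Request:
servo_tool(moves=[[0.0083,-0.0067,0,0.0032],[0.025,-0.0217,0,0.0095],[0.05,-0.0417,0,0.0223],[0.0833,-0.07,0,0.035],[0.12,-0.1017,0,0.0509],[0.16,-0.135,0,0.0668],[0.2,-0.17,0,0.0859],[0.24,-0.2033,0,0.1019],[0.28,-0.2367,0,0.1178],[0.32,-0.2717,0,0.1369],[0.36,-0.305,0,0.1528],[0.3967,-0.3367,0,0.1687],[0.43,-0.365,0,0.1814],[0.455,-0.385,0,0.1942],[0.4717,-0.4,0,0.2005],[0.48,-0.4067,0,0.2037],[0.48,-0.4067,0,0.2037],[0.48,-0.4067,0,0.2037]], claw=0, force=60)

```text
time: 1.6
ee_pos: [0.4407, 0.2842, 0.2311]
tcp_rot: [180.0, -0.0, -159.5]
wrist_force: [-0.7, 0.2, 0.4]
opening: 0.0851
grasp_force: 0.0
```

```bash
python3 - <<'E'
from h import *
np.set_printoptions(precision=4,suppress=True)
o=get_obs(); im=camera('wrist')[:,:,::-1].copy(); cv2.imwrite('pics/w1.png',im)
print(o['time'],o['q'],o['ee_pos'],o['tcp_rot'],o['opening'])
cm=cam('wrist',o); print(proj(cm,[[.4301,.3079,.144],[.4494,.2614,.144],[.444,.283,.076]]))
h,s,v=cv2.split(cv2.cvtColor(im,cv2.COLOR_BGR2HSV))
for b in blobs((h>4)&(h<16)&(s>140)&(v>60)): print(b,cv2.boxPoints(b[2]).tolist())
E
```

```text
1.6 [32.8129  1.4804  6.4016 94.9466  0.0103 12.3426] [0.4407 0.2842 0.2311] [ 179.9953   -0.027  -159.5297] 0.08508661975698135
[[351.5322 204.588 ]
 [286.8745 206.8456]
 [315.9025 190.2815]]
([283, 172, 30, 46, 734], [297.5, 196.1], ((298.2961730957031, 194.8807830810547), (21.75103759765625, 48.501312255859375), 52.1250114440918)) [[272.4769592285156, 201.18463134765625], [310.7615661621094, 171.40771484375], [324.1153869628906, 188.57693481445312], [285.8307800292969, 218.35385131835938]]
([326, 172, 31, 47, 760], [341.4, 196.8], ((340.34197998046875, 195.31466674804688), (50.05752182006836, 22.021718978881836), 38.92754364013672)) [[313.9525451660156, 188.15396118164062], [327.7895812988281, 171.02236938476562], [366.7314147949219, 202.47537231445312], [352.8943786621094, 219.60696411132812]]
```

View pics/w1.png

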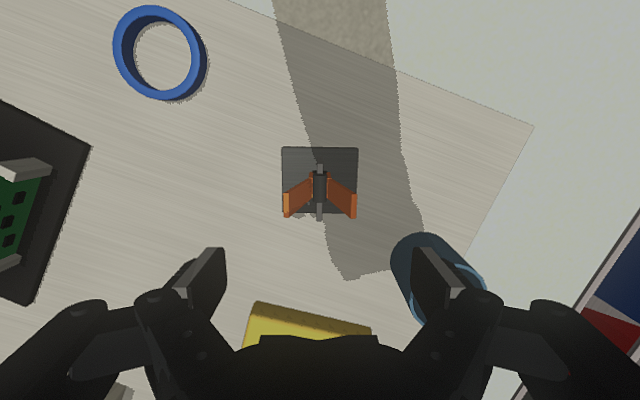

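The wrist view shows the clip squared up with the tool. The handle tips are at about (287,206) and (353,206), so I'll work out the tip midpoint.

```bash
python3 - <<'E'
from h import *
np.set_printoptions(precision=4,suppress=True)
o=get_obs(); cm=cam('wrist',o)
p=onz(cm,[(284,193),(284,218),(357,193),(357,218)],.145);print(p,p.mean(0))
print("fin",onz(cm,[(319.5,163),(320,221)],.076))
E
```

```text
[[0.4392 0.2561 0.145 ]
 [0.4583 0.2626 0.145 ]
 [0.4196 0.3085 0.145 ]
 [0.4383 0.3162 0.145 ]] [0.4389 0.2859 0.145 ]
fin [[0.4171 0.2772 0.076 ]
 [0.4725 0.2985 0.076 ]]
```

To row units: -11.9 cm is -0.1983, -11.6 cm is -0.1933.

Request:
servo_tool(moves=[[-0.0017,0.0017,-0.01,0],[-0.0033,0.0033,-0.03,0],[-0.0033,0.0033,-0.0567,0],[-0.0033,0.0033,-0.0833,0],[-0.0033,0.0033,-0.11,0],[-0.0033,0.0033,-0.1367,0],[-0.0033,0.0033,-0.16,0],[-0.0033,0.0033,-0.18,0],[-0.0033,0.0033,-0.1933,0],[-0.0033,0.0033,-0.1983,0],[-0.0033,0.0033,-0.1983,0],[-0.0033,0.0033,-0.1983,0]])

```text
time: 2.65
ee_pos: [0.439, 0.2865, 0.1128]
tcp_rot: [180.0, 0.0, -159.5]
wrist_force: [0.6, -0.1, -0.2]
opening: 0.0853
grasp_force: 0.0
```

Request:
servo_tool(moves=[[0,0,0,0],[0,0,0,0],[0,0,0,0],[0,0,0,0],[0,0,0,0],[0,0,0,0],[0,0,0,0],[0,0,0,0],[0,0,0,0],[0,0,0,0],[0,0,0,0],[0,0,0,0],[0,0,0,0],[0,0,0,0],[0,0,0,0],[0,0,0,0]], claw=1, force=40)

```text
time: 3.98
ee_pos: [0.4402, 0.2864, 0.1148]
tcp_rot: [-180.0, 0.2, -159.5]
wrist_force: [1.0, -2.9, 13.1]
opening: 0.02
grasp_force: 39.8
```

```bash
python3 - <<'E'
from h import *
a=camera('wrist')[:,:,::-1]; b=camera('side')[:,:,::-1]
b=cv2.resize(b[120:220,200:320],None,fx=3.33,fy=4,interpolation=cv2.INTER_CUBIC)
cv2.imwrite('pics/w2.png',np.hstack([a[:,120:520],b[:400,:400]]))
o=get_obs();print(o['wrist_force'],o['opening'],o['ee_pos'])
E
```

```text
[ 1.24578152 -2.56741626 13.48472112] 0.020275109559282523 [0.44020872 0.28646628 0.11478407]
```

View pics/w2.png

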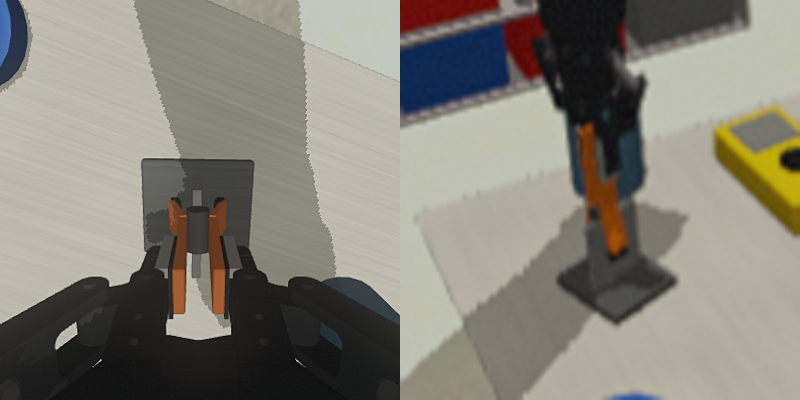

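Both handles are squeezed parallel and the jaws are open, so I'll lift and carry it over.

To row units: 10 cm is 0.1667, 9.5 cm is 0.1583.

Request:
servo_tool(moves=[[0,0,0.005,0],[0,0,0.0167,0],[0,0,0.0333,0],[0,0,0.0533,0],[0,0,0.0767,0],[0,0,0.1,0],[0,0,0.1233,0],[0,0,0.1433,0],[0,0,0.1583,0],[0,0,0.1667,0],[0,0,0.1667,0],[0,0,0.1667,0]])

```text
time: 5.08
ee_pos: [0.439, 0.2863, 0.2122]
tcp_rot: [180.0, -0.0, -159.5]
wrist_force: [-0.1, -0.2, -1.2]
opening: 0.0201
grasp_force: 39.5
```

To row units: -31.3 cm is -0.5217, -30.9 cm is -0.515, -0.5 rad is -0.1592.

Request:
servo_tool(moves=[[0.0033,-0.0067,0,-0.0032],[0.0117,-0.0233,0,-0.0064],[0.025,-0.05,0,-0.0159],[0.0433,-0.0833,0,-0.0255],[0.065,-0.1267,0,-0.0382],[0.0883,-0.1717,0,-0.0541],[0.1117,-0.2167,0,-0.0668],[0.135,-0.2617,0,-0.0796],[0.1583,-0.3067,0,-0.0923],[0.1817,-0.3517,0,-0.1082],[0.2033,-0.3967,0,-0.121],[0.225,-0.4367,0,-0.1337],[0.2433,-0.4717,0,-0.1464],[0.2567,-0.4983,0,-0.1528],[0.265,-0.515,0,-0.1592],[0.2683,-0.5217,0,-0.1592],[0.2683,-0.5217,0,-0.1592],[0.2683,-0.5217,0,-0.1592],[0.2683,-0.5217,0,-0.1592]])

```text
time: 6.67
ee_pos: [0.5996, -0.0259, 0.2124]
tcp_rot: [180.0, -0.0, 171.9]
wrist_force: [-0.4, -0.4, -1.4]
opening: 0.0203
grasp_force: 39.5
```

```bash
python3 - <<'E'
from h import *
np.set_printoptions(precision=4,suppress=True)
o=get_obs(); im=camera('wrist')[:,:,::-1].copy(); b=camera('side')[:,:,::-1]
print(o['time'],o['ee_pos'],o['tcp_rot'],o['opening'],o['wrist_force'])
b=cv2.resize(b[120:260,290:430],None,fx=2.857,fy=2.857,interpolation=cv2.INTER_CUBIC)
cv2.imwrite('pics/w3.png',np.hstack([im[:,120:520],b[:400,:400]]))
cm=cam('wrist',o)
print(proj(cm,[[.6605,-.0360,.096],[.6005,-.0272,.096],[.5402,-.0184,.096]]))
h,s,v=cv2.split(cv2.cvtColor(im,cv2.COLOR_BGR2HSV))
for b in blobs((h>45)&(h<80)&(s>110)): print(b)
E
```

```text
6.6667 [ 0.5996 -0.0259  0.2124] [179.9907  -0.0058 171.9467] 0.020288361419671917 [-0.3614 -0.4163 -1.3803]
[[317.139  262.0067]
 [317.4233 198.3837]
 [317.6904 126.4376]]
([314, 174, 8, 32, 150], [317.2, 194.1], ((317.5, 189.5), (31.0, 7.0), 90.0))
([313, 254, 7, 11, 67], [316.1, 259.4], ((316.0, 259.0), (10.0, 6.0), 90.0))
```

View pics/w3.png

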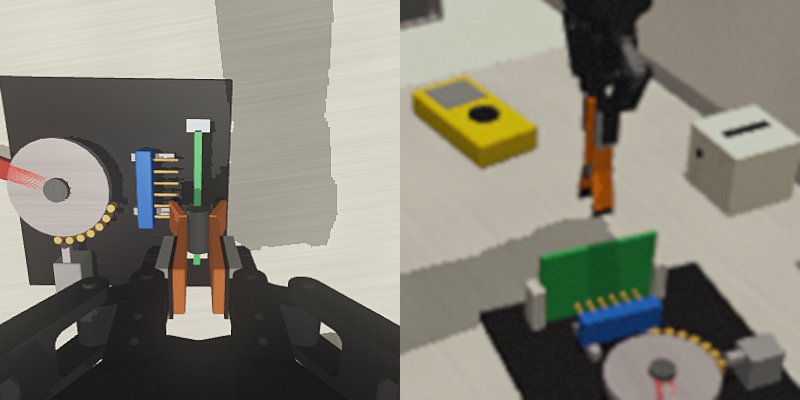

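The panel edge lies directly under the open jaws (column 317 against clip centre 318), so I'll lower.

To row units: -7.7 cm is -0.1283, -7.6 cm is -0.1267.

Request:
servo_tool(moves=[[0.0008,-0.0017,-0.0067,0],[0.0008,-0.0017,-0.02,0],[0.0008,-0.0017,-0.0367,0],[0.0008,-0.0017,-0.0533,0],[0.0008,-0.0017,-0.07,0],[0.0008,-0.0017,-0.085,0],[0.0008,-0.0017,-0.0983,0],[0.0008,-0.0017,-0.11,0],[0.0008,-0.0017,-0.1183,0],[0.0008,-0.0017,-0.1233,0],[0.0008,-0.0017,-0.1267,0],[0.0008,-0.0017,-0.1283,0],[0.0008,-0.0017,-0.1283,0],[0.0008,-0.0017,-0.1283,0]])

```text
time: 7.93
ee_pos: [0.6006, -0.0277, 0.1356]
tcp_rot: [180.0, 0.0, 171.9]
wrist_force: [0.9, -0.0, -1.1]
opening: 0.0203
grasp_force: 39.5
```

To row units: -0.2 cm is -0.0033, -0.15 cm is -0.0025.

Request:
servo_tool(moves=[[0,0,-0.0008,0],[0,0,-0.0017,0],[0,0,-0.0025,0],[0,0,-0.0033,0],[0,0,-0.0033,0],[0,0,-0.0033,0]])

```text
time: 8.43
ee_pos: [0.6007, -0.0277, 0.1349]
tcp_rot: [180.0, 0.1, 171.9]
wrist_force: [-2.0, -0.7, 8.5]
opening: 0.0202
grasp_force: 40.5
```

It's seated (8 N contact). Releasing.

Request:
servo_tool(moves=[[0,0,0,0],[0,0,0,0],[0,0,0,0],[0,0,0,0],[0,0,0,0],[0,0,0,0],[0,0,0,0],[0,0,0,0],[0,0,0,0],[0,0,0,0],[0,0,0,0],[0,0,0,0],[0,0,0,0],[0,0,0,0]], claw=0)

```text
time: 9.6
ee_pos: [0.6004, -0.0277, 0.1333]
tcp_rot: [180.0, -0.0, 171.9]
wrist_force: [1.0, -0.0, 0.9]
opening: 0.0856
grasp_force: 0.0
```

To row units: 10 cm is 0.1667, 9.6 cm is 0.16.

Request:
servo_tool(moves=[[0,0,0.005,0],[0,0,0.0167,0],[0,0,0.0333,0],[0,0,0.0567,0],[0,0,0.08,0],[0,0,0.1033,0],[0,0,0.1267,0],[0,0,0.1467,0],[0,0,0.16,0],[0,0,0.1667,0],[0,0,0.1667,0],[0,0,0.1667,0]])

```text
time: 10.6
ee_pos: [0.6005, -0.0277, 0.2331]
tcp_rot: [-180.0, -0.0, 171.9]
wrist_force: [0.5, 0.6, -0.8]
opening: 0.0854
grasp_force: 0.0
```

```bash
python3 - <<'E'
from h import *
np.set_printoptions(precision=4,suppress=True)
o=get_obs(); im=camera('wrist')[:,:,::-1].copy(); b=camera('side')[:,:,::-1]
print(o['time'],o['ee_pos'],o['tcp_rot'],o['opening'],o['wrist_force'])
b=cv2.resize(b[160:300,290:430],None,fx=2.857,fy=2.857,interpolation=cv2.INTER_CUBIC)
cv2.imwrite('pics/w4.png',np.hstack([im[:,120:520],b[:400,:400]]))
E
```

```text
10.6 [ 0.6005 -0.0277  0.2331] [-179.9973   -0.0078  171.8747] 0.08541357926270238 [ 0.508   0.5917 -0.7725]
```

View pics/w4.png

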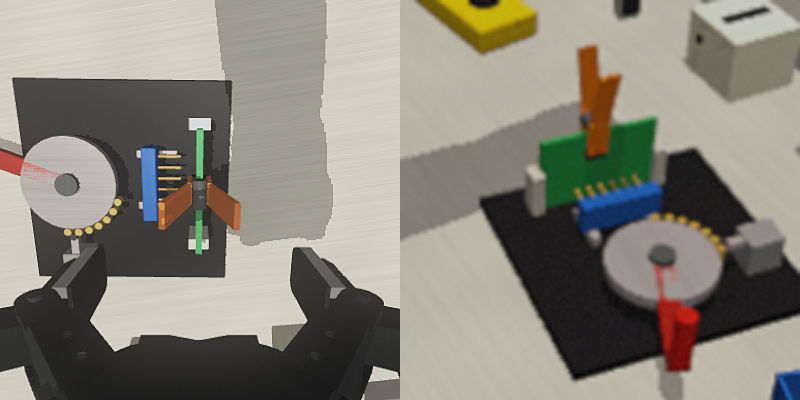

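The clamp sits astride the panel and has been released. Now over to the handle.

To row units: -24.3 cm is -0.405, -7.7 cm is -0.1283, 0.8 rad is 0.2546.

Request:
servo_tool(moves=[[-0.0017,-0.0067,0,0.0032],[-0.0067,-0.0217,0,0.0127],[-0.015,-0.0467,0,0.0286],[-0.025,-0.08,0,0.0509],[-0.0367,-0.1167,0,0.0732],[-0.0483,-0.155,0,0.0987],[-0.0617,-0.1933,0,0.121],[-0.0733,-0.2317,0,0.1464],[-0.085,-0.27,0,0.1687],[-0.0967,-0.3067,0,0.1942],[-0.1067,-0.3383,0,0.2133],[-0.115,-0.365,0,0.2292],[-0.1217,-0.3867,0,0.2451],[-0.1267,-0.4,0,0.2515],[-0.1283,-0.405,0,0.2546],[-0.1283,-0.405,0,0.2546],[-0.1283,-0.405,0,0.2546]])

```text
time: 12.12
ee_pos: [0.5234, -0.2705, 0.233]
tcp_rot: [180.0, -0.0, -142.3]
wrist_force: [-0.3, 1.1, -0.3]
opening: 0.0852
grasp_force: 0.0
```

```bash
python3 - <<'E'
from h import *
np.set_printoptions(precision=4,suppress=True)
o=get_obs(); im=camera('wrist')[:,:,::-1].copy()
print(o['time'],o['q'],o['ee_pos'],o['tcp_rot'],o['opening'],o['wrist_force'])
cv2.imwrite('pics/w5.png',im)
cm=cam('wrist',o)
print(proj(cm,[[.5235,-.271,.109],[.5235,-.271,.06],[.5795,-.165,.066]]))
h,s,v=cv2.split(cv2.cvtColor(im,cv2.COLOR_BGR2HSV))
for b in blobs(((h<5)|(h>175))&(s>140)): print(b)
E
```

```text
12.1167 [-27.3393  10.5631  16.4755  95.9379   0.0098 -65.0081] [ 0.5234 -0.2705  0.233 ] [ 179.9727   -0.0019 -142.3312] 0.08515355181543213 [-0.3171  1.0671 -0.2566]
[[317.3143 194.976 ]
 [317.3933 183.7299]
 [361.7819 280.1976]]
([310, 0, 34, 48, 1018], [325.8, 21.1], ((325.66064453125, 21.067214965820312), (24.106388092041016, 48.957157135009766), 13.240518569946289))
([307, 182, 54, 85, 1312], [331.9, 218.8], ((333.048828125, 226.4295654296875), (94.31217193603516, 23.254650115966797), 65.69544982910156))
```

View pics/w5.png

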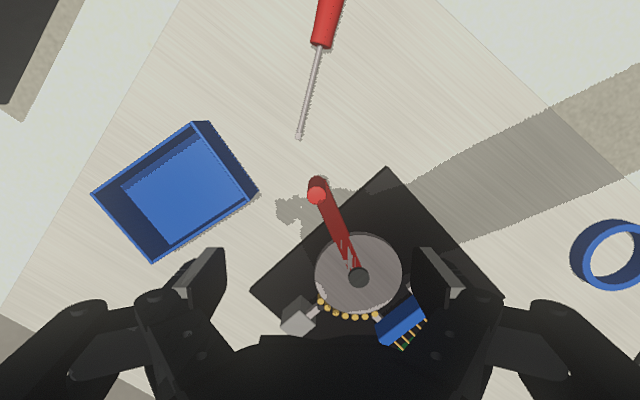

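The handle top at (317,195) matches the prediction. Descending and gripping.

To row units: -15.9 cm is -0.265, -15.8 cm is -0.2633.

Request:
servo_tool(moves=[[0,0,-0.0083,0],[0,0,-0.0267,0],[0,0,-0.0533,0],[0,0,-0.0833,0],[0,0,-0.1133,0],[0,0,-0.1433,0],[0,0,-0.1733,0],[0,0,-0.2,0],[0,0,-0.2233,0],[0,0,-0.2433,0],[0,0,-0.2567,0],[0,0,-0.2633,0],[0,0,-0.265,0],[0,0,-0.265,0]])

```text
time: 13.33
ee_pos: [0.5236, -0.2707, 0.0746]
tcp_rot: [-180.0, 0.0, -142.3]
wrist_force: [-0.4, 1.2, -0.2]
opening: 0.0854
grasp_force: 0.0
```

Request:
servo_tool(moves=[[0,0,0,0],[0,0,0,0],[0,0,0,0],[0,0,0,0],[0,0,0,0],[0,0,0,0],[0,0,0,0],[0,0,0,0],[0,0,0,0],[0,0,0,0],[0,0,0,0],[0,0,0,0],[0,0,0,0],[0,0,0,0],[0,0,0,0],[0,0,0,0]], claw=1, force=60)

```text
time: 14.67
ee_pos: [0.5236, -0.2709, 0.0746]
tcp_rot: [-180.0, -0.0, -142.3]
wrist_force: [1.2, -5.2, 4.1]
opening: 0.0159
grasp_force: 58.5
```

```bash
python3 - <<'E'
from h import *
np.set_printoptions(precision=2,suppress=True)
o=get_obs(); print(o['ee_pos']*100,o['wrist_force'],o['opening'])
jy=np.radians(-8.4); P=np.array([.5795,-.1655])
print("pos of handle by jig frame: dist",np.linalg.norm(o['ee_pos'][:2]-P), np.degrees(np.arctan2(*(o['ee_pos'][:2]-P)[::-1])-jy)%360)
a0=np.radians(250)+jy
for th in np.arange(0.0,.72,.06): print(round(th,2),12*np.array([np.cos(a0-th)-np.cos(a0),np.sin(a0-th)-np.sin(a0)]))
E
```

```text
[ 52.36 -27.09   7.46] [ 1.22 -5.19  4.08] 0.015902846950255428
pos of handle by jig frame: dist 0.11935253660017431 250.45929053477414
0.0 [0. 0.]
0.06 [-0.62  0.36]
0.12 [-1.22  0.76]
0.18 [-1.8   1.19]
0.24 [-2.35  1.66]
0.3 [-2.86  2.16]
0.36 [-3.35  2.69]
0.42 [-3.81  3.24]
0.48 [-4.23  3.83]
0.54 [-4.61  4.44]
0.6 [-4.96  5.07]
0.66 [-5.27  5.72]
```

To row units: -3.35 cm is -0.0558, 0.36 cm is 0.006.

Request:
servo_tool(moves=[[-0.005,0.003,0,0],[-0.0103,0.006,0,0],[-0.0153,0.0093,0,0],[-0.0203,0.0127,0,0],[-0.0252,0.0162,0,0],[-0.03,0.0198,0,0],[-0.0347,0.0237,0,0],[-0.0392,0.0277,0,0],[-0.0435,0.0318,0,0],[-0.0477,0.036,0,0],[-0.0518,0.0403,0,0],[-0.0558,0.0448,0,0],[-0.0558,0.0448,0,0],[-0.0558,0.0448,0,0]])

```text
time: 15.83
ee_pos: [0.4903, -0.2434, 0.0745]
tcp_rot: [-180.0, 0.1, -142.3]
wrist_force: [3.8, -0.4, 4.2]
opening: 0.0164
grasp_force: 58.7
```

```bash
cat > l.py <<'E'
from h import *
np.set_printoptions(precision=4,suppress=True)
o=get_obs(); jy=np.radians(-8.4); P=np.array([.5795,-.1655]); d=o['ee_pos'][:2]-P
print(o['time'],o['ee_pos'],o['wrist_force'],o['opening'],np.linalg.norm(d),"lever",np.radians(250)+jy-np.arctan2(d[1],d[0])%(2*np.pi))
E
python3 l.py
```

```text
15.8333 [ 0.4903 -0.2434  0.0745] [ 3.8465 -0.4228  4.2178] 0.016398122762358455 0.11843749174638808 lever 0.3572231855579391
```

To row units: 3.03 cm is 0.0505, 2.7 cm is 0.045.

Request:
servo_tool(moves=[[-0.0038,0.0045,0,0],[-0.0077,0.0092,0,0],[-0.0112,0.014,0,0],[-0.0147,0.019,0,0],[-0.0178,0.024,0,0],[-0.021,0.0292,0,0],[-0.024,0.0343,0,0],[-0.0268,0.0397,0,0],[-0.0295,0.045,0,0],[-0.032,0.0505,0,0],[-0.032,0.0505,0,0],[-0.032,0.0505,0,0],[-0.032,0.0505,0,0],[-0.032,0.0505,0,0]])

```text
time: 17.0
ee_pos: [0.472, -0.2137, 0.0746]
tcp_rot: [-179.9, 0.1, -142.3]
wrist_force: [9.4, -2.7, 3.0]
opening: 0.0168
grasp_force: 58.6
```

```bash
python3 l.py; python3 - <<'E'
from h import *
np.set_printoptions(precision=4,suppress=True)
t=camera('top')[:,:,::-1]; s=camera('side')[:,:,::-1]
a=cv2.resize(t[140:240,290:410],None,fx=3.33,fy=4,interpolation=cv2.INTER_CUBIC)[:400,:399]
b=cv2.resize(s[160:300,290:430],None,fx=2.857,fy=2.857,interpolation=cv2.INTER_CUBIC)[:400]
cv2.imwrite('pics/f.png',np.hstack([a,b]))
E
```

```text
17.0 [ 0.472  -0.2137  0.0746] [ 9.4024 -2.7001  3.0477] 0.016799944922954065 0.11776342283335028 lever 0.6538048643579071
```

View pics/f.png

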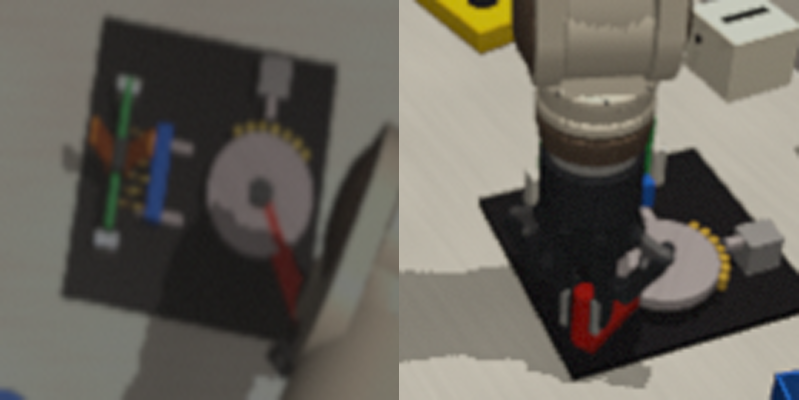

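The side and top views show the handle held, the carriage moved towards the panel and the clamp in place. The lever reads about 0.655 rad, so a tiny nudge centres it in the notch.

To row units: 0.1 cm is 0.0017, 0.05 cm is 0.0008.

Request:
servo_tool(moves=[[0.0005,0.0008,0,0],[0.0008,0.0017,0,0],[0.0008,0.0017,0,0],[0.0008,0.0017,0,0],[0.0008,0.0017,0,0],[0.0008,0.0017,0,0]])

```text
time: 17.6
ee_pos: [0.4718, -0.213, 0.0745]
tcp_rot: [-179.9, 0.0, -142.3]
wrist_force: [4.9, -4.0, 4.2]
opening: 0.0167
grasp_force: 58.7
```

```bash
python3 l.py; python3 -c "
from workcell import *
print(job_done())"
```

```text
17.6 [ 0.4718 -0.213   0.0745] [ 4.9012 -3.9591  4.2225] 0.01673881819657236 0.11768489585446999 lever 0.659739284933405
the job is handed in; nothing more can be done
None
```

The job is handed in at 17.6 s: the clamp is clipped over the green panel's top edge and released, and the lever is held at about 0.66 rad, the third click's notch; no verdict came back.

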